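Hook the dropped nut out from between the neck blanks

ROBOT

A 6-joint arm with a two-finger parallel gripper is mounted at the origin on the work surface. World frame = base frame: x ahead of the robot, y to its left, z up, the work surface at z = 0. Lengths are in m, angles in rad, forces in N, time in s.
With the tool pointing down it reaches from about 0.35 to 0.975 m from the base axis. Payload 4.9 kg.
Tool frame: the origin (TCP) lies at the very end of the fingers, on their centre line; the grasp point (between the pads) lies 19 mm behind it; x points along the fingers, y is the direction in which the jaws open and shut, and the axes are right-handed (so a half turn about x gives the same grasp; the last joint's range is limited). The gripper opens to 85 mm and grips with 20 to 120 N. Pads are 22 mm wide; open, the fingers measure 114 mm over their backs; the gripper's body (76 mm by 85 mm) begins 54 mm behind the grasp point. The pads swing forward as they close: fully open they stand 13 mm farther back than shut.
Start: joints at [1.064, 0.053, 1.613, -0, 1.476, -0.119], TCP at [0.236, 0.579, 0.231] pointing down, gripper open.
Joint ranges: [-3.01, 3.01], [-1.01, 2.22], [0.06, 2.58], [-1.02, 4.17], [0.09, 2.62], [-3.14, 3.14]. Speed limits (rad/s): [2.57, 2.57, 3.14, 3.14, 3.14, 3.14].

INTERFACE

Orientations are given as a rotation vector (axis times angle).
In Python, from station import ctrl gives the robot as it stands. The module is installed in compiled form; this text tells all that it offers.
- The arm moves only by the shell command python3 -m handwheel 'ROWS' [FORCE]. ROWS is JSON, one flat list of numbers, 7 for each row, row after row: the opening, from 0 (shut) to 1 (fully open), then the shift along the tool's x, y, z in m, then the turn, a rotation vector about the tool's x, y, z in degrees. A call has 1 to 12 rows; each row is the pose to reach, as a shift and turn from the pose commanded when the call began, along the tool's axes at that moment; what a row does not reach only later rows make up. A row lasts 1/12 s, in which the tool goes at most 41.7 mm and 7.16 degrees, less where a joint would pass 70% of its speed; a pose out of reach is approached as far as the arm can. A call with a gripper value outside its range is refused whole. The fingers move at their own pace and stop on an object; FORCE is the grip in N (left out, the last holds). Time passes only in rows, so rows that repeat a pose let the fingers close. It gives the time, the measured TCP pose, the force and the opening at its end, in the units of the state.
- ctrl.get_obs(): the state, without advancing time (a new reading comes with each control period).
- ctrl.get_image(name): name is "scene" or "side" or "wrist"; returns (picture, depth): 420x560x3 uint8, blue, green, red; 420x560 float32, m along the optical axis (not along the pixel's ray), 0 where there is no reading.
- ctrl.camera_params(name): a dict with "fov_y" (degrees; the focal length in pixels is half the picture's height over the tangent of half this angle, whatever the lens; pixels are square), "cx", "cy" (the principal point, pixels), "R" (3x3) and "t" (3): a world point X has camera coordinates R X + t; the wrist camera has in their place "hand_eye" (4x4, takes a point from camera to tool coordinates, whose origin is the TCP and whose axes are the tool frame's). Camera axes: x right, y down, z forward; pixel columns grow to the right and rows downward; lengths in m; the calibration is good to about 2 mm. A picture is of the moment at which its call begins: read the wrist's pose just before it. camera_params takes no time and is no camera call.
- ctrl.finish_job(): hands the job in, once; it reports no verdict.
The state is a dict: "t": time; "q": joint angles; "dq": joint speeds; "effort": joint torques, N m; "tool_pos": TCP position; "tool_rot": TCP orientation; "contact_force": force on the tool from outside, world axes, zero at the start; "wrist_torque": the same for the moment, N m; "opening": finger opening in m.
Only numpy, scipy, OpenCV 4.12 (cv2) and the standard library are available. Lean on these libraries where they do the work, as an engineer would, in place of code of your own. Each camera call takes 0.05 s, during which the arm holds its last target.

TASK

A big hexagon nut has fallen into one of the two gaps between the three stacks of neck blanks, where the gripper cannot get down to it. Pick up the hook, use it to drag the nut forward out of the gap onto the open bench, then lay the hook down flat on the bench in front of the stacks. Then pick up the nut and put it in the square wooden tray.

Things in the scene. Friction and masses are not known exactly. Their poses are not given: they have to be found in the camera images.
- hook: Drag hook lying flat: wood handle 140 long (x -90 to +50), 20 wide, 30 high; thin steel shank, underside 22 up; at its end a steel cross blade at x = 160, 44 wide (y), 4 thick, reaching from 30 high down to the bench. Origin: under the handle at the place to grip, near the centre of mass; x to the blade, z up; underside of handle and blade at z = 0. 130 g. A screwdriver lies near it.
- nut: Loose steel hexagon nut lying flat on the bench in one gap, 45 to 60 mm behind the stacks' front ends: 30 across flats, 35 across corners, 16 high, 20 bore, about 65 g. Origin: centre of its underside; z up; x square to one of its flats. In the other gap lies a wide flat round steel washer, 48 across and 5 high, which is not wanted.
- stacks: Three fixed stacks of brown wooden blanks side by side, each 220 long (x), 75 wide (y), 88 high, with two gaps between, each 70 wide, open above and at both ends. Origin: on the bench, middle of the middle stack's front end (facing the robot); x along the gaps away from the robot, z up. Gap middle lines at y = +72.5 and -72.5; gaps run from x = 0 to 220.
- tray: Fixed square open wooden tray, 130 by 130 outside, 30 high, walls 6 thick, floor 6 thick, empty. Origin: centre of its underside; z up; x and y along its walls.
There are look-alikes about, which are no part of the job. Several things have the shape of the nut; the one meant has the colours described above.

How it is judged:
On the way, in this order (a step that is already met when the one before it is completed fails the run):
1. the hook touches the nut while the nut is still in the gap (contact force between hook and nut above 0.03 N and x of nut in the frame of stacks above 0 m), for 0.02 s.
2. the nut is out of the gap, lying on the bench in front of the stacks (x of nut in the frame of stacks below -0.018 m and height (world z) of nut below 0.01 m), for 0.2 s.
At the end, for the whole second after the job is handed in: The nut lies at rest inside the tray (its underside less than 25 mm above the bench, its centre within the walls); the hook lies flat (within 10 degrees) and at rest on the bench, with its grip point in front of the stacks (x of nut in the frame of tray between -0.058 and 0.058 m and y of nut in the frame of tray between -0.058 and 0.058 m and z of nut in the frame of tray between 0 and 0.025 m and linear speed of each of nut, hook below 0.02 m/s and height (world z) of hook below 0.01 m and angle between hook's own z axis and vertical below 0.17 rad and x of hook in the frame of stacks below 0 m); the robot touches nothing.
It fails at once if the fingers touch the nut while it is still in the gap (contact force between the fingers and nut above 0.3 N and x of nut in the frame of stacks above 0 m).
It also fails if it takes over 72 s, if anything falls off the work surface, if the arm or the gripper's body presses on something with over 40 N, if the wrist force passes 120 N, or if a joint passes its speed limit or range.

## Working session

There is one attempt and no reset: what is moved stays moved. The work goes in short steps, Python scripts to look and compute and a shell command to move; the robot and the scene stay as the last step left them, time stands still between calls to the robot, and variables do not carry over. Pictures are saved under pics/ and viewed, and the job is handed in when it is done.

```bash
mkdir -p pics; ls
cat > h.py <<'E'
import numpy as np,cv2
from station import ctrl
from scipy.spatial.transform import Rotation as Ro
def K(name):
    p=ctrl.camera_params(name); return p,210/np.tan(np.radians(p["fov_y"]/2))
def pose(name,obs=None):
    p,f=K(name)
    if "R" in p:
        R=np.array(p["R"]);t=np.array(p["t"]).ravel();return R.T,-R.T@t
    o=obs or ctrl.get_obs()
    H=np.array(p["hand_eye"]);Rt=Ro.from_rotvec(o["tool_rot"]).as_matrix()
    return Rt@H[:3,:3],Rt@H[:3,3]+np.array(o["tool_pos"])
def ray(name,u,v,z,obs=None):
    p,f=K(name);R,c=pose(name,obs)
    d=R@np.array([(u-p["cx"])/f,(v-p["cy"])/f,1]);return c+d*(z-c[2])/d[2]
def cloud(name,D,obs=None):
    p,f=K(name);R,c=pose(name,obs)
    v,u=np.mgrid[0:420,0:560]
    P=np.stack([(u-p["cx"])/f*D,(v-p["cy"])/f*D,D],-1)
    return P@R.T+c
def grab(name,fn):
    o=ctrl.get_obs();im,D=ctrl.get_image(name);cv2.imwrite("pics/%s.png"%fn,im);np.savez("/tmp/%s.npz"%fn,im=im,D=D,tp=o["tool_pos"],tr=o["tool_rot"]);return im,D,o
def load(fn):
    z=np.load("/tmp/%s.npz"%fn);return z["im"],z["D"],dict(tool_pos=z["tp"],tool_rot=z["tr"])
E
python3 - <<'E'
from h import *
for n in ("scene","side","wrist"):
    grab(n,n+"0");print(ctrl.camera_params(n))
print(ctrl.get_obs())
E
```

```text
pics
{'fov_y': 51.12666490517642, 'cx': 284.5726215547538, 'cy': 215.59080664884706, 'R': array([[-0.26133134,  0.96509625, -0.0171802 ],
       [ 0.59551633,  0.14719687, -0.78974261],
       [-0.75964876, -0.21661558, -0.61319773]]), 't': array([ 0.13662077, -0.2940764 ,  1.47835399])}
{'fov_y': 42.05900384929654, 'cx': 284.0553661885506, 'cy': 219.03684209489697, 'R': array([[ 0.79938847, -0.60045573,  0.02076032],
       [-0.33363562, -0.47237616, -0.81581127],
       [ 0.49966523,  0.64522374, -0.57794548]]), 't': array([-0.42563999,  0.20328176,  0.93479256])}
{'fov_y': 71.09122713540116, 'cx': 278.88775039210844, 'cy': 211.81845653548322, 'hand_eye': array([[-1.42335395e-03, -2.89430733e-01,  9.57197903e-01,
        -1.42168142e-01],
       [ 9.99998797e-01,  1.78380242e-04,  1.54093627e-03,
        -8.13324723e-04],
       [-6.16739506e-04,  9.57198944e-01,  2.89430130e-01,
        -7.41424971e-02],
       [ 0.00000000e+00,  0.00000000e+00,  0.00000000e+00,
         1.00000000e+00]])}
{'t': 0.15, 'q': array([ 1.06396958e+00,  5.32198489e-02,  1.61397801e+00, -6.41211249e-06,
        1.47603775e+00, -1.19025662e-01]), 'dq': array([ 0.00064219, -0.00111057, -0.00375674, -0.00073694,  0.00013402,
        0.00074409]), 'effort': array([ 7.65388249e-04, -3.94244456e+01, -3.70720303e+01, -6.87356987e-05,
        4.70887462e-03, -1.89127928e-05]), 'tool_pos': array([0.2361194 , 0.57814538, 0.23033673]), 'tool_rot': array([ 0.30301746,  1.54980215, -0.3054888 ]), 'contact_force': array([-0.90973159, -0.76895776, -0.11589197]), 'wrist_torque': array([ 0.00964276, -0.0369975 ,  0.02586186]), 'opening': 0.08533708955801979}
```

View pics/scene0.png

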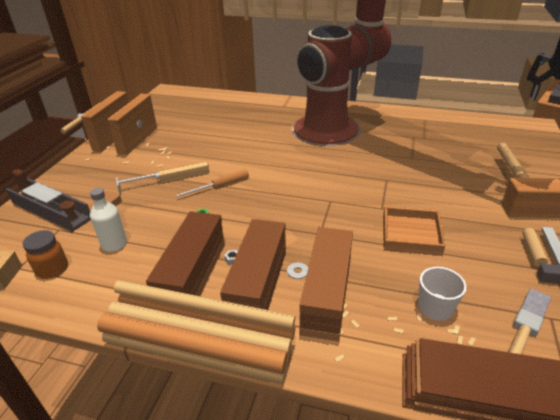

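View pics/side0.png

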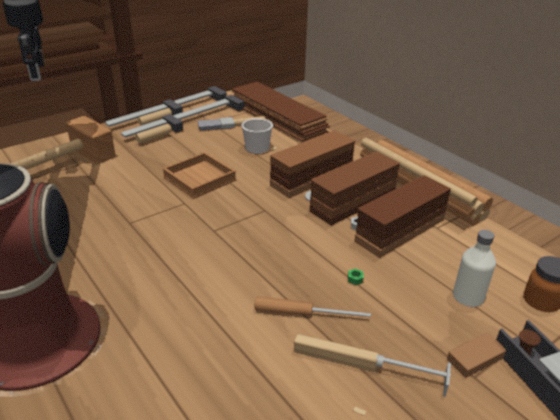

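View pics/wrist0.png

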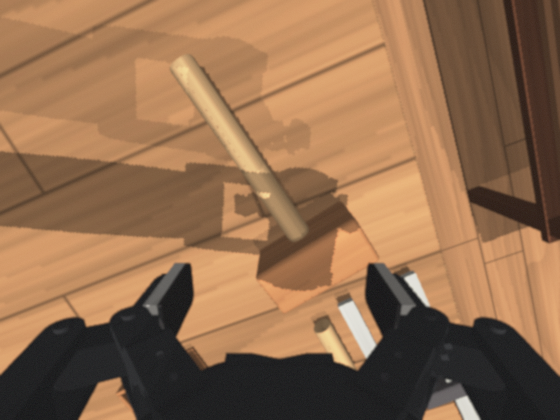

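The scene view shows the hook (pale handle, blade at about (118,183)), the screwdriver (orange handle), and three stacks. The steel nut is at (232,256) in one gap and the washer at (298,270) in the other. The tray is at (413,231), and a green look-alike nut is at (203,211).

Run:
```python
from h import *
for n,pts in (("scene",[(327,128),(118,183),(165,177),(205,168),(232,256),(298,270),(413,231),(203,211),(210,190)]),("side",[(447,375),(375,362),(300,343),(355,276),(356,222),(200,174)])):
    im,D,o=load(n+"0");C=cloud(n,D,o)
    for u,v in pts: print(n,u,v,C[v,u].round(4), ray(n,u,v,0).round(3))
im,D,o=load("scene0")
for k,(x0,y0,x1,y1) in enumerate([(100,140,260,240),(140,200,360,340)]):
    c=cv2.resize(im[y0:y1,x0:x1],None,fx=3.6 if k else 5,fy=3.6 if k else 5,interpolation=cv2.INTER_CUBIC);cv2.imwrite(f"pics/crop{k}.png",c)
im,D,o=load("side0")
cv2.imwrite("pics/crop2.png",cv2.resize(im[290:400,280:460],None,fx=4.4,fy=4.4,interpolation=cv2.INTER_CUBIC))
# stack tops & tray via cloud heights
for n in("scene","side"):
    im,D,o=load(n+"0");C=cloud(n,D,o)
    m=((abs(C[...,2]-.088)<.006)&(D>0)).astype(np.uint8);m=cv2.morphologyEx(m,cv2.MORPH_OPEN,np.ones((3,3)))
    N,L,S,ce=cv2.connectedComponentsWithStats(m)
    for i in range(1,N):
        if S[i,4]>300:
            P=C[L==i];r=cv2.minAreaRect((P[:,:2]*1000).astype(np.float32));print(n,ce[i].round(),S[i,4],P.mean(0).round(3),np.round(r[0],1),np.round(r[1],1),round(r[2],2))
```

```text
scene 327 128 [0.0702 0.0181 0.0372] [-0.003  0.006  0.   ]
scene 118 183 [ 0.496  -0.4742  0.025 ] [ 0.464 -0.501  0.   ]
scene 165 177 [ 0.4294 -0.3695  0.0184] [ 0.404 -0.386  0.   ]
scene 205 168 [ 0.3597 -0.2793  0.0189] [ 0.332 -0.294  0.   ]
scene 232 256 [ 0.6697 -0.0825  0.0023] [ 0.667 -0.084  0.   ]
scene 298 270 [ 6.74e-01  7.11e-02 -1.00e-04] [0.674 0.071 0.   ]
scene 413 231 [0.49  0.305 0.008] [0.48  0.306 0.   ]
scene 203 211 [ 0.54   -0.2082  0.0107] [ 0.527 -0.215  0.   ]
scene 210 190 [ 0.4379 -0.2332  0.0026] [ 0.435 -0.235  0.   ]
side 447 375 [ 0.4899 -0.4799  0.0279] [ 0.512 -0.468  0.   ]
side 375 362 [ 0.4183 -0.3938  0.0254] [ 0.436 -0.38   0.   ]
side 300 343 [ 0.3451 -0.2924  0.026 ] [ 0.36  -0.275  0.   ]
side 355 276 [ 0.5586 -0.2002 -0.0021] [ 0.557 -0.202  0.   ]
side 356 222 [ 0.682  -0.0703  0.0028] [ 0.685 -0.068  0.   ]
side 200 174 [0.4994 0.3103 0.0049] [0.503 0.318 0.   ]
scene [184. 250.] 2784 [ 0.757 -0.143  0.087] [ 744.3 -145.2] [222.3  76.4] 3.09
scene [253. 260.] 3001 [0.75  0.001 0.088] [737.3  -0.8] [221.3  75.4] 3.2
scene [327. 270.] 3210 [0.743 0.145 0.088] [728.8 143.8] [221.5  73.9] 3.16
scene [ 38. 239.] 449 [ 0.802 -0.456  0.085] [ 800.  -457.5] [61.1 58.2] 40.46
scene [207. 301.] 1376 [ 0.872 -0.049  0.085] [870.7 -58.6] [338.7  19.7] 89.85
side [312. 149.] 1255 [0.72  0.139 0.085] [727.4 140.7] [222.4  79.4] 3.29
side [355. 173.] 1609 [ 0.729 -0.006  0.085] [734.7  -3.6] [222.5  77.9] 3.27
side [404. 200.] 2025 [ 0.736 -0.151  0.086] [ 742.5 -148.8] [223.   76.9] 3.3
side [ 35. 321.] 446 [ 0.004 -0.059  0.088] [ 11.9 -52.1] [113.  35.] 13.47
```

View pics/crop0.png

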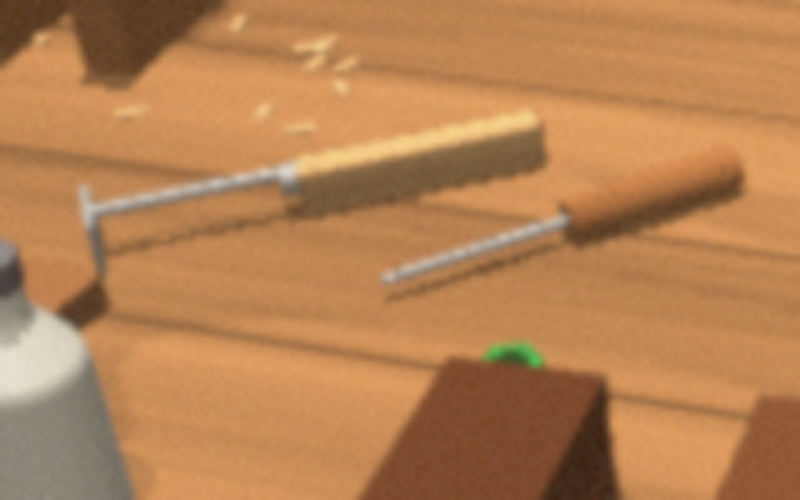

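View pics/crop1.png

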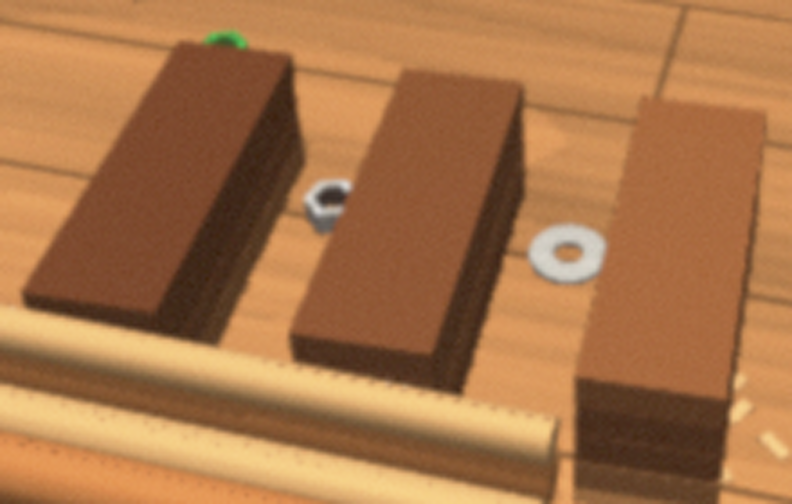

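View pics/crop2.png

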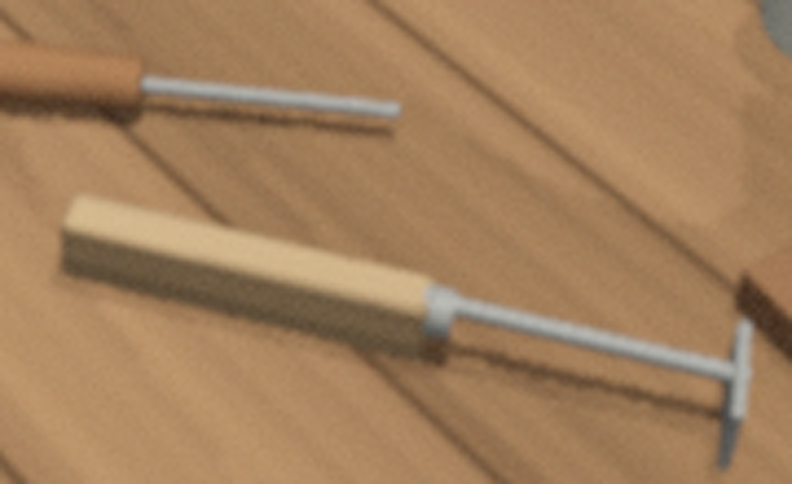

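Run:
```python
from h import *
def rp(n,pts,z): 
    for p in pts: print(n,p,ray(n,p[0],p[1],z)[:2].round(4))
c=lambda p,s,ox,oy:(p[0]/s+ox,p[1]/s+oy)
print("side handle top corners, blade top ends, blade bottom")
rp("side",[c(p,4.4,280,290) for p in [(76,197),(63,230),(432,278),(420,315),(738,372),(747,322),(737,415)]],.03)
rp("side",[c((724,467),4.4,280,290)],0)
print("scene")
rp("scene",[c(p,5,100,140) for p in [(533,110),(542,127),(297,160),(303,182),(90,210),(84,187),(97,235)]],.03)
rp("scene",[c((102,275),5,100,140)],0)
for n in("scene","side"):
    im,D,o=load(n+"0");C=cloud(n,D,o)
    hsv=cv2.cvtColor(im,cv2.COLOR_BGR2HSV)
    m=(abs(C[...,2]-.029)<.006)&(C[...,0]>.25)&(C[...,0]<.55)&(C[...,1]<-.2)&(C[...,1]>-.55)&(C[...,1]< -.60*C[...,0]-.05)
    P=C[m];r=cv2.minAreaRect((P[:,:2]*1000).astype(np.float32));print(n,m.sum(),r,P.mean(0))
o=ctrl.get_obs();print(Ro.from_rotvec(o["tool_rot"]).as_matrix().round(3))
```

```text
side handle top corners, blade top ends, blade bottom
side (297.27272727272725, 334.77272727272725) [ 0.3503 -0.2783]
side (294.3181818181818, 342.27272727272725) [ 0.3362 -0.2884]
side (378.1818181818182, 353.1818181818182) [ 0.4321 -0.3863]
side (375.45454545454544, 361.59090909090907) [ 0.4163 -0.3961]
side (447.72727272727275, 374.5454545454545) [ 0.4898 -0.4809]
side (449.77272727272725, 363.1818181818182) [ 0.5103 -0.4682]
side (447.5, 384.3181818181818) [ 0.4747 -0.4928]
side (444.5454545454545, 396.1363636363636) [ 0.4764 -0.4929]
scene
scene (206.6, 162.0) [ 0.3446 -0.2793]
scene (208.4, 165.4) [ 0.3608 -0.2669]
scene (159.4, 172.0) [ 0.4256 -0.3863]
scene (160.6, 176.4) [ 0.4454 -0.3722]
scene (118.0, 182.0) [ 0.4981 -0.4715]
scene (116.8, 177.4) [ 0.4785 -0.4874]
scene (119.4, 187.0) [ 0.5186 -0.4545]
scene (120.4, 195.0) [ 0.5146 -0.4624]
scene 386 ((428.26910400390625, -391.8803405761719), (71.03888702392578, 277.4840393066406), 45.0434684753418) [ 0.41865049 -0.36800326  0.02799525]
side 1312 ((429.91314697265625, -399.9382019042969), (60.65627670288086, 292.23492431640625), 42.406394958496094) [ 0.41086812 -0.37138486  0.02739971]
[[-0.001  0.378  0.926]
 [-0.001  0.926 -0.378]
 [-1.    -0.002 -0.   ]]
```

```bash
cat >> h.py <<'E'
def goto(x,y,z,yaw):
    """yaw = world direction (deg) of tool y; tool x down. base = measured pose"""
    o=ctrl.get_obs();R0=Ro.from_rotvec(o["tool_rot"]).as_matrix();p=np.array(o["tool_pos"])
    c,s=np.cos(np.radians(yaw)),np.sin(np.radians(yaw))
    R=np.array([[0,c,s],[0,s,-c],[-1,0,0]])
    print("shift",(R0.T@(np.array([x,y,z])-p)).round(4),"turn",np.degrees(Ro.from_matrix(R0.T@R).as_rotvec()).round(2))
E
python3 -c "
from h import *
goto(.5,.12,.25,50)"
```

```text
shift [-0.0192 -0.3244  0.4175] turn [17.78  0.    0.09]
```

```bash
python3 -m handwheel '[1,-0.019,-0.324,0.417,18,0,0, 1,-0.019,-0.324,0.417,18,0,0, 1,-0.019,-0.324,0.417,18,0,0, 1,-0.019,-0.324,0.417,18,0,0, 1,-0.019,-0.324,0.417,18,0,0, 1,-0.019,-0.324,0.417,18,0,0, 1,-0.019,-0.324,0.417,18,0,0, 1,-0.019,-0.324,0.417,18,0,0, 1,-0.019,-0.324,0.417,18,0,0, 1,-0.019,-0.324,0.417,18,0,0, 1,-0.019,-0.324,0.417,18,0,0, 1,-0.019,-0.324,0.417,18,0,0]'; python3 -c "
from h import *
goto(.401,-.350,.2,36.4)"
```

```text
t: 1.15
tool_pos: [0.4861, 0.1435, 0.2492]
tool_rot: [0.549, 1.5, -0.549]
contact_force: [0.4, -0.6, 0.2]
opening: 0.0852
shift [ 0.0492 -0.4318  0.2538] turn [ 1.337e+01  0.000e+00 -1.000e-02]
```

```bash
python3 -m handwheel '[1,0.049,-0.43,0.25,13,0,0, 1,0.049,-0.43,0.25,13,0,0, 1,0.049,-0.43,0.25,13,0,0, 1,0.049,-0.43,0.25,13,0,0, 1,0.049,-0.43,0.25,13,0,0, 1,0.049,-0.43,0.25,13,0,0, 1,0.049,-0.43,0.25,13,0,0, 1,0.049,-0.43,0.25,13,0,0, 1,0.049,-0.43,0.25,13,0,0, 1,0.049,-0.43,0.25,13,0,0, 1,0.049,-0.43,0.25,13,0,0, 1,0.049,-0.43,0.25,13,0,0]'; python3 -m handwheel '[1,0,0,0,0,0,0,1,0,0,0,0,0,0]'; python3 -c "
from h import *
grab('wrist','w1')
goto(.401,-.350,.2,36.4);print(ctrl.get_obs()['tool_pos'])"
```

```text
t: 2.15
tool_pos: [0.3979, -0.3461, 0.1999]
tool_rot: [0.725, 1.446, -0.725]
contact_force: [1.2, 0.5, 0.2]
opening: 0.0848
t: 2.32
tool_pos: [0.3979, -0.3456, 0.1993]
tool_rot: [0.728, 1.447, -0.727]
contact_force: [0.5, 0.3, -0.3]
opening: 0.0853
shift [-0.0004 -0.0012  0.006 ] turn [ 0.29 -0.1  -0.02]
[ 0.39840328 -0.34443363  0.19961624]
```

View pics/w1.png

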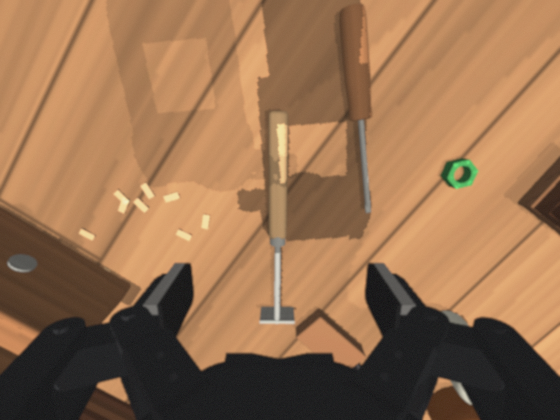

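The wrist view shows the hook almost vertical in the picture, from the handle end at (278,112) to the blade top at about (277,308). The screwdriver is to its right and the green nut is at (460,174).

Run:
```python
from h import *
im,D,o=load('w1')
cv2.imwrite('pics/w1c.png',cv2.resize(im[100:340,240:400],None,fx=2.5,fy=2.5,interpolation=cv2.INTER_CUBIC)[:, :])
q=lambda u,v,z:ray('wrist',u,v,z,o)[:2]
e=q(278,112,.03);f=q(278,238,.03);b=q(277.5,307.5,.03);n=q(460,174,.016)
d=b-e;print(e,f,b,np.linalg.norm(f-e),np.linalg.norm(d),np.degrees(np.arctan2(d[1],d[0])),n)
print(e+d/np.linalg.norm(d)*.09)
C=cloud('wrist',D,o);print(C[150,278],C[220,278])
```

```text
[ 0.34619844 -0.27838048] [ 0.42706794 -0.38743488] [ 0.48102468 -0.46122627] 0.13576721481552279 0.22717987671153633 -53.59579957681395 [ 0.54764544 -0.20962636]
[ 0.39961145 -0.35081701]
[ 0.36854751 -0.30851993  0.02965525] [ 0.41441769 -0.37037903  0.02905483]
```

View pics/w1c.png

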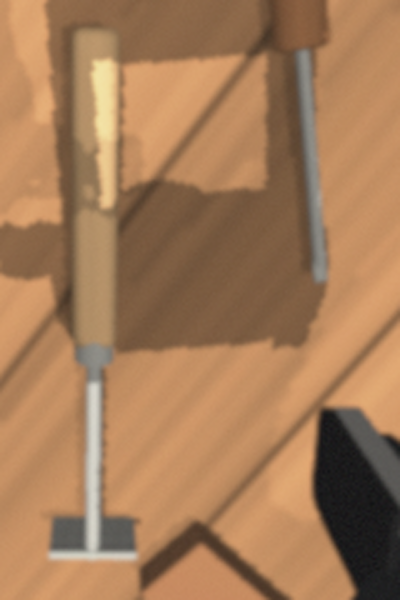

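```bash
python3 -c "
from h import *
goto(.400,-.351,.006,36.4)"
```

```text
shift [ 0.1936 -0.0027  0.0065] turn [ 0.29 -0.1  -0.02]
```

```bash
python3 -m handwheel '[1,0.04,-0.002,0.006,0,0,0,1,0.08,-0.002,0.006,0,0,0,1,0.12,-0.002,0.006,0,0,0,1,0.14,-0.002,0.006,0,0,0,1,0.16,-0.002,0.006,0,0,0,1,0.175,-0.002,0.006,0,0,0,1,0.185,-0.002,0.006,0,0,0,1,0.193,-0.002,0.006,0,0,0,1,0.193,-0.002,0.006,0,0,0,1,0.193,-0.002,0.006,0,0,0]' 60; python3 -m handwheel '[0,0,0,0,0,0,0,0,0,0,0,0,0,0,0,0,0,0,0,0,0,0,0,0,0,0,0,0,0,0,0,0,0,0,0,0,0,0,0,0,0,0,0,0,0,0,0,0,0]' 60;python3 -m handwheel '[0,0,0,0,0,0,0,0,0,0,0,0,0,0]' 60
```

```text
t: 3.2
tool_pos: [0.4014, -0.35, 0.0078]
tool_rot: [0.724, 1.446, -0.724]
contact_force: [0.5, 0.2, 0.8]
opening: 0.0855
t: 3.78
tool_pos: [0.4012, -0.3507, 0.0079]
tool_rot: [0.724, 1.446, -0.725]
contact_force: [0.5, -0.2, 2.6]
opening: 0.0188
t: 3.95
tool_pos: [0.4012, -0.3507, 0.0079]
tool_rot: [0.724, 1.446, -0.725]
contact_force: [-0.8, -0.1, 4.5]
opening: 0.0193
```

```bash
python3 -m handwheel '[0,-0.01,0,0,0,0,0,0,-0.03,0,0,0,0,0,0,-0.06,0,0,0,0,0,0,-0.09,0,0,0,0,0,0,-0.12,0,0,0,0,0,0,-0.14,0,0,0,0,0,0,-0.14,0,0,0,0,0,0,-0.14,0,0,0,0,0]'
python3 - <<'E'
from h import *
grab('side','s1')
im,D,o=grab('wrist','w2');print(ctrl.get_obs()['opening'])
# stack axes
yaw=np.radians(3.1);ax=np.array([np.cos(yaw),np.sin(yaw)]);ay=np.array([-ax[1],ax[0]])
O=np.array([.7355,-.0025])-.11*ax
print(O)
for n,u,v in (("scene",232,256),("side",356,222)):
    p=ray(n,u,v,.016)[:2];print(p,(p-O)@ax,(p-O)@ay)
E
```

```text
t: 4.62
tool_pos: [0.4012, -0.3505, 0.1484]
tool_rot: [0.724, 1.445, -0.725]
contact_force: [-0.8, -0.7, -2.3]
opening: 0.0189
0.01868830976223894
[ 0.62566097 -0.00844867]
[ 0.68317469 -0.07615415] 0.05376812932959369 -0.07071668028227489
[ 0.66827124 -0.08313624] 0.038508903720402506 -0.07688259031186491
```

View pics/s1.png

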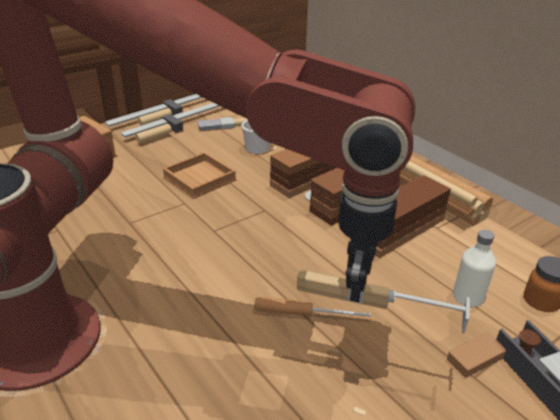

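View pics/w2.png

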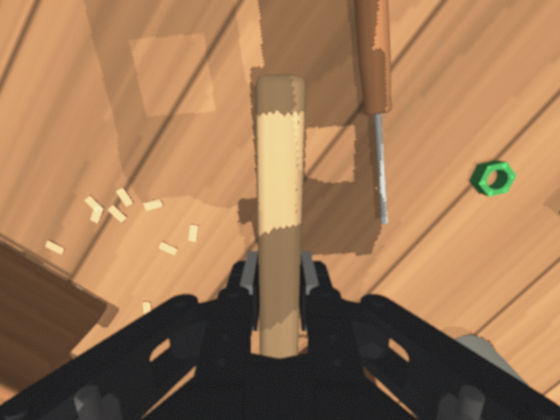

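Run:
```python
from h import *
yaw=np.radians(3.1);ax=np.array([np.cos(yaw),np.sin(yaw)]);ay=np.array([-ax[1],ax[0]])
O=np.array([.6257,-.0085])
for X in(-.072,-.2):
    p=O+X*ax-.0725*ay;print(p);goto(p[0],p[1],.148,93.1)
```

```text
[ 0.55772607 -0.08478758]
shift [-0.0024  0.2846 -0.1172] turn [-56.31  -0.2   -0.09]
[ 0.42991338 -0.09170967]
shift [-0.0021  0.1781 -0.1882] turn [-56.31  -0.2   -0.09]
```

```bash
python3 -m handwheel '[0,0,0.03,-0.03,-4,0,0,0,0,0.05,-0.055,-11,0,0,0,0,0.07,-0.08,-18,0,0,0,0,0.09,-0.1,-25,0,0,0,0,0.11,-0.12,-32,0,0,0,0,0.13,-0.14,-39,0,0,0,0,0.15,-0.16,-46,0,0,0,0,0.165,-0.175,-52,0,0,0,-0.002,0.178,-0.188,-56.3,-0.2,0,0,-0.002,0.178,-0.188,-56.3,-0.2,0,0,-0.002,0.178,-0.188,-56.3,-0.2,0,0,-0.002,0.178,-0.188,-56.3,-0.2,0]'; python3 -m handwheel '[0,0,0,0,0,0,0,0,0,0,0,0,0,0]'
python3 - <<'E'
from h import *
grab('scene','c1')
im,D,o=load('c1')
cv2.imwrite("pics/c1c.png",cv2.resize(im[130:330,140:360],None,fx=3.6,fy=3.0,interpolation=cv2.INTER_CUBIC))
goto(.5577,-.0848,.148,93.1)
E
```

```text
t: 5.72
tool_pos: [0.43, -0.0932, 0.1478]
tool_rot: [-0.042, 1.57, 0.041]
contact_force: [-0.9, -0.3, -1.6]
opening: 0.0186
t: 5.88
tool_pos: [0.4306, -0.0938, 0.1488]
tool_rot: [-0.042, 1.568, 0.04]
contact_force: [-0.4, 0.1, -2.0]
opening: 0.0187
shift [0.0012 0.0024 0.1273] turn [-0.12  0.13  0.08]
```

View pics/c1c.png

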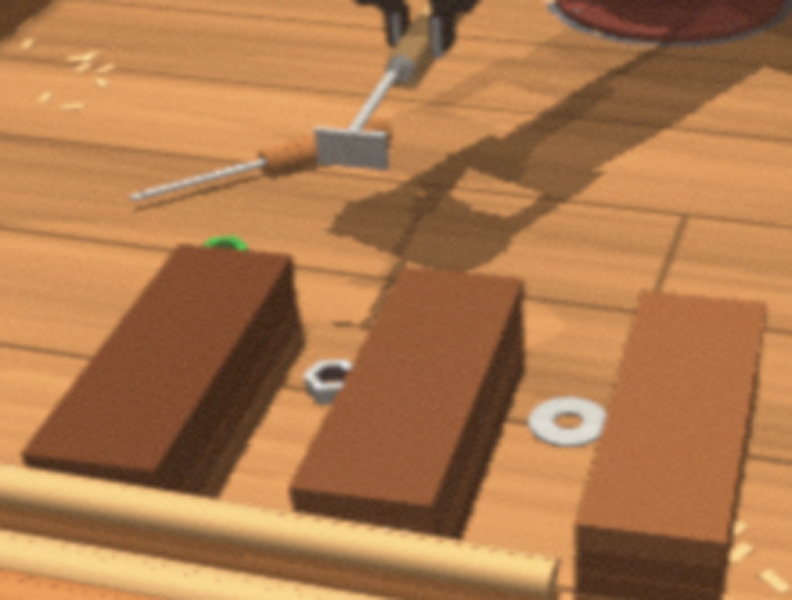

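```bash
python3 -m handwheel '[0,0,0.002,0.02,0,0,0,0,0,0.002,0.05,0,0,0,0,0,0.002,0.08,0,0,0,0,0,0.002,0.11,0,0,0,0,0,0.002,0.127,0,0,0,0,0,0.002,0.127,0,0,0,0,0.01,0.002,0.127,0,0,0,0,0.03,0.002,0.127,0,0,0,0,0.045,0.002,0.127,0,0,0,0,0.045,0.002,0.127,0,0,0,0,0.045,0.002,0.127,0,0,0]'
python3 - <<'E'
from h import *
print(ctrl.get_obs()['tool_pos'],ctrl.get_obs()['contact_force'])
grab('scene','c2');im,D,o=load('c2')
cv2.imwrite("pics/c2c.png",cv2.resize(im[130:330,140:360],None,fx=3.6,fy=3.0,interpolation=cv2.INTER_CUBIC))
grab('side','s2');im,D,o=load('s2')
cv2.imwrite("pics/s2c.png",cv2.resize(im[120:300,240:480],None,fx=3.3,fy=3.3,interpolation=cv2.INTER_CUBIC))
E
```

```text
t: 6.85
tool_pos: [0.5558, -0.0843, 0.1029]
tool_rot: [-0.042, 1.571, 0.041]
contact_force: [0.4, -0.2, -0.7]
opening: 0.0187
[ 0.55578321 -0.08427088  0.10291942] [ 0.41054136 -0.15010843 -0.68636725]
```

View pics/c2c.png

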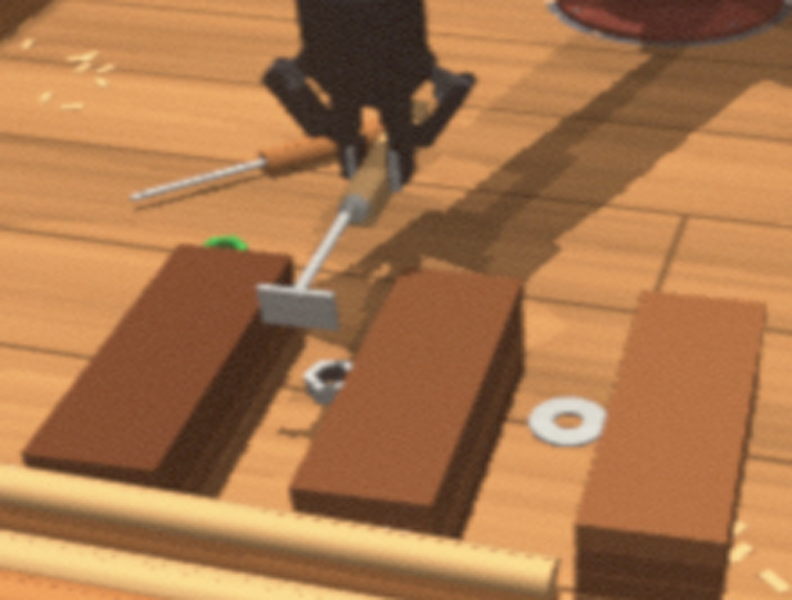

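View pics/s2c.png

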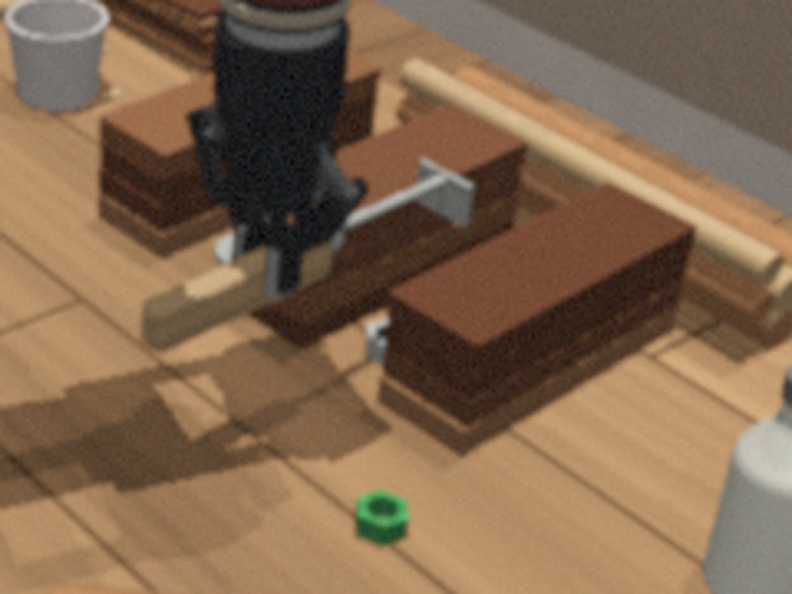

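Run:
```python
from h import *
yaw=np.radians(3.1);ax=np.array([np.cos(yaw),np.sin(yaw)]);ay=np.array([-ax[1],ax[0]])
O=np.array([.6257,-.0085])
def S(p):return ((p[:2]-O)@ax).round(4),((p[:2]-O)@ay).round(4)
for u,v in((258,287),(336,292)): print(S(ray('scene',140+u/3.6,130+v/3,.125)))
for u,v in((258,312),(338,329)): print(S(ray('scene',140+u/3.6,130+v/3,.095)))
for u,v in((420,160),(472,188)): print('s',S(ray('side',240+u/3.3,120+v/3.3,.125)))
# stack top inner front corners check
for u,v in((291,258),(404,270)): print('stk',S(ray('scene',140+u/3.6,130+v/3,.088)))
# nut top left/right hexagon extents
for u,v in((305,374),(331,364),(349,363),(310,393),(335,392)): print('nut',S(ray('scene',140+u/3.6,130+v/3,.016)))
```

```text
(np.float64(0.0866), np.float64(-0.0925))
(np.float64(0.0835), np.float64(-0.0482))
(np.float64(0.0781), np.float64(-0.0993))
(np.float64(0.0864), np.float64(-0.0489))
s (np.float64(0.0833), np.float64(-0.0528))
s (np.float64(0.0833), np.float64(-0.098))
stk (np.float64(0.0083), np.float64(-0.1037))
stk (np.float64(0.009), np.float64(-0.0322))
nut (np.float64(0.0527), np.float64(-0.0878))
nut (np.float64(0.0392), np.float64(-0.0754))
nut (np.float64(0.036), np.float64(-0.0647))
nut (np.float64(0.0714), np.float64(-0.0785))
nut (np.float64(0.0675), np.float64(-0.0639))
```

```bash
python3 -m handwheel '[0,0,0,0.006,0,0,0,0,0.02,0,0.006,0,0,0,0,0.04,0,0.006,0,0,0,0,0.06,0,0.006,0,0,0,0,0.07,0,0.006,0,0,0,0,0.08,0,0.006,0,0,0,0,0.088,0,0.006,0,0,0,0,0.092,0,0.006,0,0,0,0,0.094,0,0.006,0,0,0,0,0.094,0,0.006,0,0,0,0,0.094,0,0.006,0,0,0]'
python3 - <<'E'
from h import *
print(ctrl.get_obs()['tool_pos'],ctrl.get_obs()['contact_force'])
grab('scene','c3');im,D,o=load('c3')
cv2.imwrite("pics/c3c.png",cv2.resize(im[130:330,140:360],None,fx=3.6,fy=3.0,interpolation=cv2.INTER_CUBIC))
E
```

```text
t: 7.87
tool_pos: [0.5647, -0.0843, 0.0114]
tool_rot: [-0.044, 1.566, 0.041]
contact_force: [0.3, -0.8, -1.3]
opening: 0.0186
[ 0.56465937 -0.0842808   0.01142588] [ 0.32997081 -0.79343884 -1.34657627]
```

View pics/c3c.png

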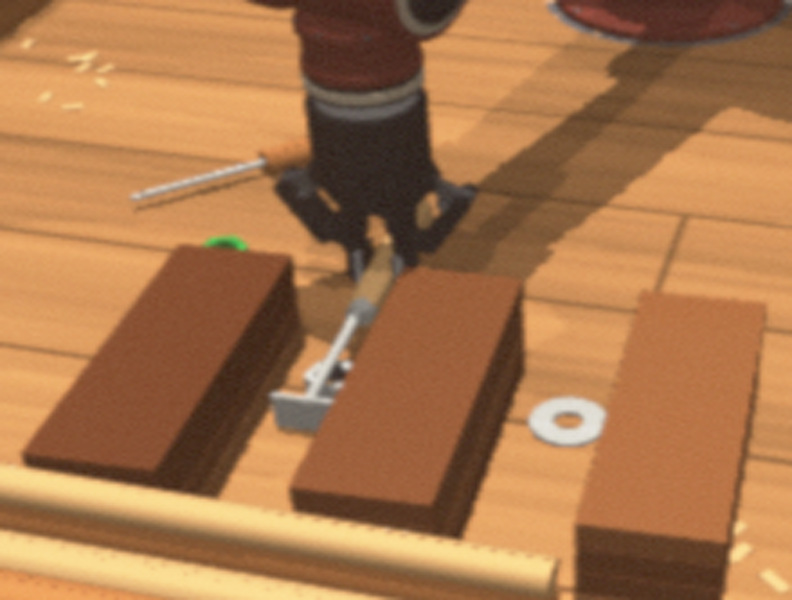

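```bash
python3 -m handwheel '[0,0.002,0,-0.004,0,0,0,0,0.002,0,-0.01,0,0,0,0,0.002,0,-0.018,0,0,0,0,0.002,0,-0.026,0,0,0,0,0.002,0,-0.034,0,0,0,0,0.002,0,-0.042,0,0,0,0,0.002,0,-0.05,0,0,0,0,0.002,0,-0.058,0,0,0,0,0.002,0,-0.066,0,0,0,0,0.002,0,-0.074,0,0,0,0,0.002,0,-0.08,0,0,0,0,0.002,0,-0.08,0,0,0]'
python3 - <<'E'
from h import *
print(ctrl.get_obs()['tool_pos'],ctrl.get_obs()['contact_force'])
grab('scene','c4');im,D,o=load('c4')
cv2.imwrite("pics/c4c.png",cv2.resize(im[130:330,140:360],None,fx=3.6,fy=3.0,interpolation=cv2.INTER_CUBIC))
E
```

```text
t: 8.92
tool_pos: [0.4828, -0.0883, 0.0082]
tool_rot: [-0.043, 1.568, 0.041]
contact_force: [0.4, -0.3, -0.7]
opening: 0.0187
[ 0.48277185 -0.0883097   0.00815535] [ 0.40722702 -0.27703713 -0.65362519]
```

View pics/c4c.png

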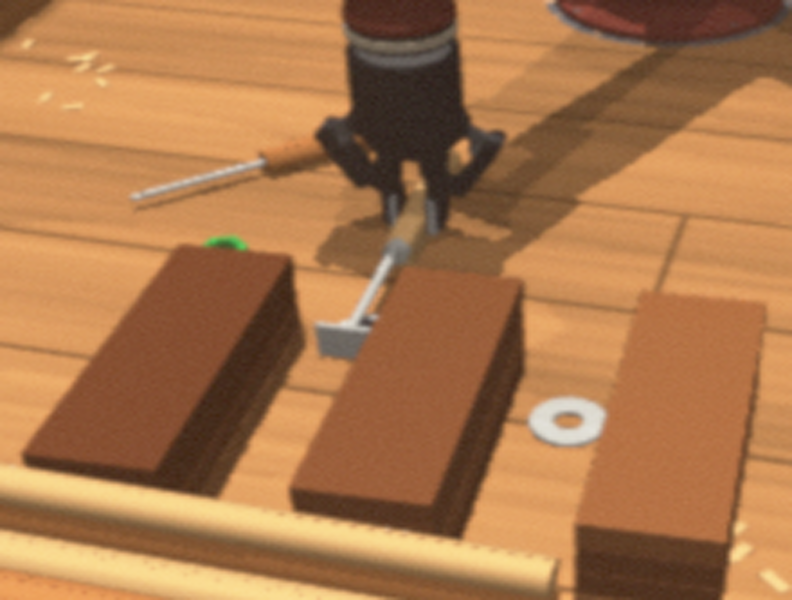

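```bash
python3 -m handwheel '[0,0,0,-0.004,0,0,0,0,0,0,-0.01,0,0,0,0,0,0,-0.018,0,0,0,0,0,0,-0.026,0,0,0,0,0,0,-0.035,0,0,0,0,0,0,-0.044,0,0,0,0,0,0,-0.053,0,0,0,0,0,0,-0.062,0,0,0,0,0,0,-0.071,0,0,0,0,0,0,-0.08,0,0,0,0,0,0,-0.086,0,0,0,0,0,0,-0.088,0,0,0]';python3 -m handwheel '[0,0,0,0,0,0,0,0,0,0,0,0,0,0]'
python3 - <<'E'
from h import *
print(ctrl.get_obs()['tool_pos'],ctrl.get_obs()['contact_force'])
grab('scene','c5');im,D,o=load('c5')
cv2.imwrite("pics/c5c.png",cv2.resize(im[130:330,140:360],None,fx=3.6,fy=3.0,interpolation=cv2.INTER_CUBIC))
E
```

```text
t: 9.97
tool_pos: [0.3951, -0.0931, 0.008]
tool_rot: [-0.043, 1.568, 0.041]
contact_force: [0.6, -0.0, -2.0]
opening: 0.019
t: 10.13
tool_pos: [0.3961, -0.0932, 0.0081]
tool_rot: [-0.043, 1.568, 0.041]
contact_force: [-0.4, 0.9, -1.8]
opening: 0.0191
[ 0.39609982 -0.09315017  0.00811093] [-0.35600227  0.9267142  -1.78378362]
```

View pics/c5c.png

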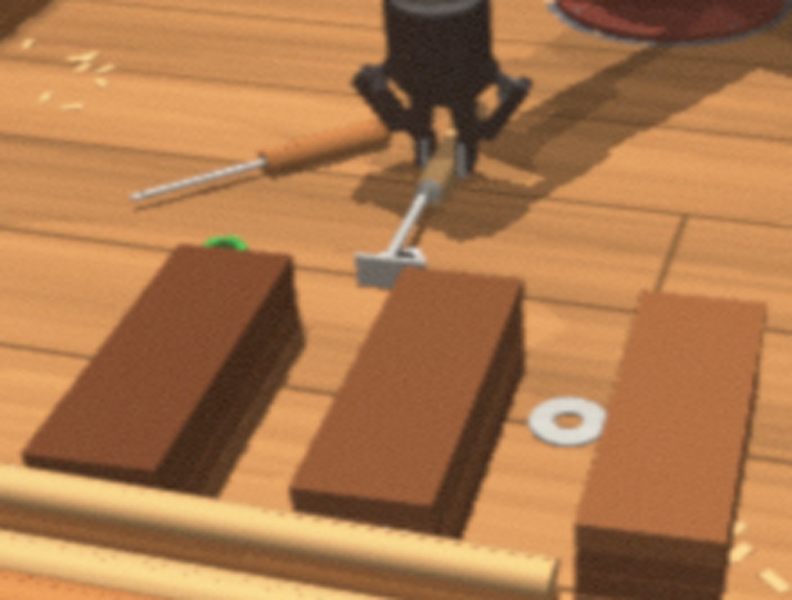

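```bash
python3 -m handwheel '[0,-0.02,0,0,0,0,0,0,-0.05,0,0,0,0,0,0,-0.08,0,0,0,0,0,0,-0.08,0.03,0.01,0,0,0,0,-0.08,0.07,0.01,0,0,0,0,-0.08,0.11,0.01,0,0,0,0,-0.08,0.15,0.01,0,0,0,0,-0.08,0.175,0.01,0,0,0,0,-0.08,0.18,0.01,0,0,0,0,-0.06,0.18,0.01,0,0,0,0,-0.04,0.18,0.01,0,0,0,0,-0.02,0.18,0.01,0,0,0]'; python3 -m handwheel '[0,0.006,0,0,0,0,0,0,0.012,0,0,0,0,0,0,0.017,0,0,0,0,0,0,0.02,0,0,0,0,0,0,0.02,0,0,0,0,0,0,0.02,0,0,0,0,0]'
python3 - <<'E'
from h import *
print(ctrl.get_obs()['tool_pos'],ctrl.get_obs()['contact_force'])
grab('side','s6');im,D,o=load('s6')
cv2.imwrite("pics/s6c.png",cv2.resize(im[120:360,140:460],None,fx=2.5,fy=2.5,interpolation=cv2.INTER_CUBIC))
E
```

```text
t: 11.18
tool_pos: [0.3972, 0.0873, 0.0277]
tool_rot: [-0.044, 1.566, 0.042]
contact_force: [-0.1, -0.1, -2.4]
opening: 0.0189
t: 11.68
tool_pos: [0.3973, 0.0871, 0.0087]
tool_rot: [-0.043, 1.566, 0.041]
contact_force: [-0.2, -0.5, -1.2]
opening: 0.0186
[0.39731893 0.08705912 0.00866345] [-0.23994451 -0.51904247 -1.19718303]
```

View pics/s6c.png

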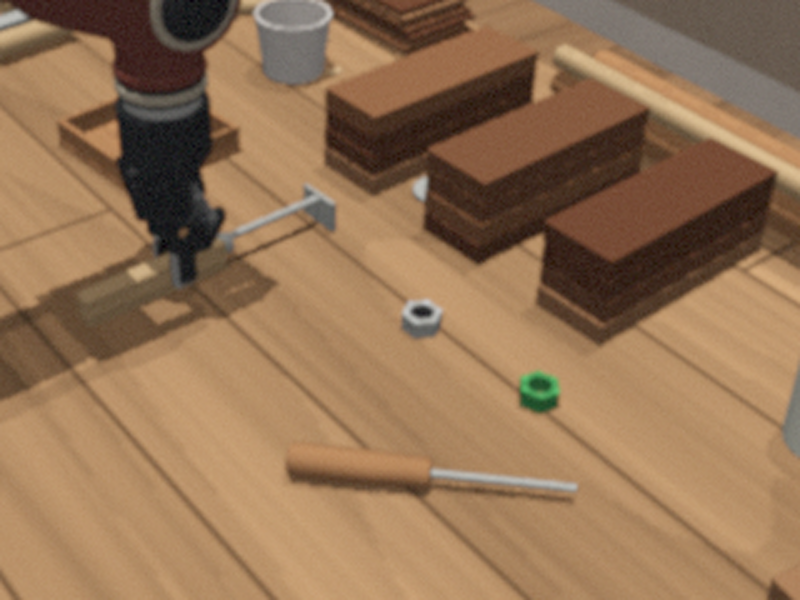

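```bash
python3 -m handwheel '[0.05,0.001,0,0,0,0,0,0.3,0.001,0,0,0,0,0,1,0.001,0,0,0,0,0,1,0.001,0,0,0,0,0,1,0.001,0,0,0,0,0,1,0.001,0,0,0,0,0,1,0.001,0,0,0,0,0,1,0.001,0,0,0,0,0]'; python3 -m handwheel '[1,-0.02,0,0,0,0,0,1,-0.05,0,0,0,0,0,1,-0.09,0,0,0,0,0,1,-0.13,0,0,0,0,0,1,-0.16,-0.03,0.03,0,0,0,1,-0.16,-0.07,0.06,0,0,0,1,-0.16,-0.11,0.09,0,0,0,1,-0.16,-0.15,0.12,0,0,0,1,-0.16,-0.17,0.125,0,0,0,1,-0.16,-0.17,0.125,0,0,0,1,-0.16,-0.17,0.125,0,0,0]'
python3 - <<'E'
from h import *
im,D,o=grab('wrist','w7');print(o['tool_pos'])
grab('side','s7')
E
```

```text
t: 12.4
tool_pos: [0.3966, 0.0871, 0.007]
tool_rot: [-0.043, 1.567, 0.041]
contact_force: [0.0, 0.2, -0.5]
opening: 0.0855
t: 13.32
tool_pos: [0.5311, -0.0781, 0.1674]
tool_rot: [-0.041, 1.568, 0.038]
contact_force: [0.2, 0.5, 0.3]
opening: 0.085
[ 0.53108395 -0.07813372  0.16741099]
```

View pics/w7.png

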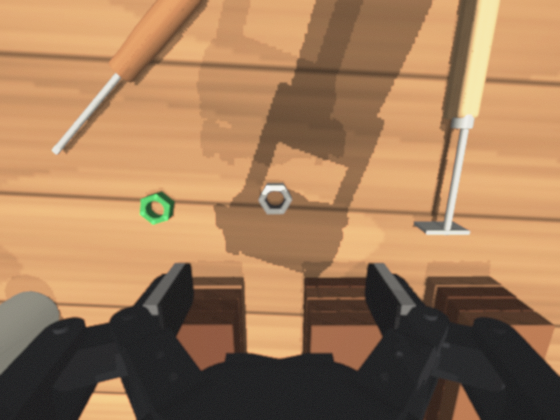

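View pics/s7.png

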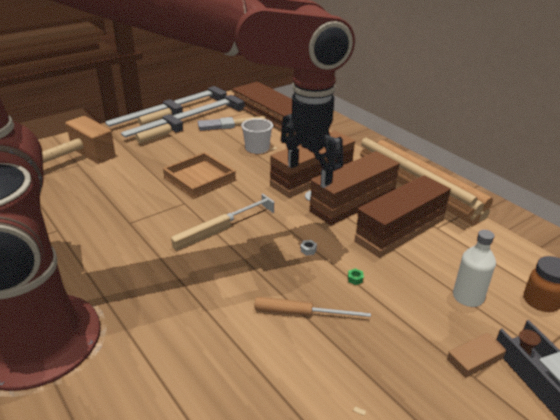

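The hook lies flat on the bench. The nut is at (275,199) in the wrist view, well clear of the hook and the green nut. Next I measure the nut's pose.

Run:
```python
from h import *
im,D,o=load('w7')
cv2.imwrite('pics/w7c.png',cv2.resize(im[175:225,245:305],None,fx=12,fy=12,interpolation=cv2.INTER_CUBIC))
C=cloud('wrist',D,o)
P=C[185:215,258:293].reshape(-1,3);P=P[(P[:,2]>.011)&(P[:,2]<.022)]
r=cv2.minAreaRect((P[:,:2]*1000).astype(np.float32));print(len(P),P.mean(0),r)
h,_=cv2.minEnclosingCircle((P[:,:2]*1000).astype(np.float32));print(h,_)
print(ray('wrist',275,199,.012,o))
```

```text
494 [ 0.53275771 -0.08313476  0.01520618] ((532.83251953125, -83.17169189453125), (29.971738815307617, 33.81118392944336), 63.12742233276367)
(532.6636962890625, -83.13583374023438) 17.186471939086914
[ 0.53345373 -0.08248299  0.012     ]
```

View pics/w7c.png

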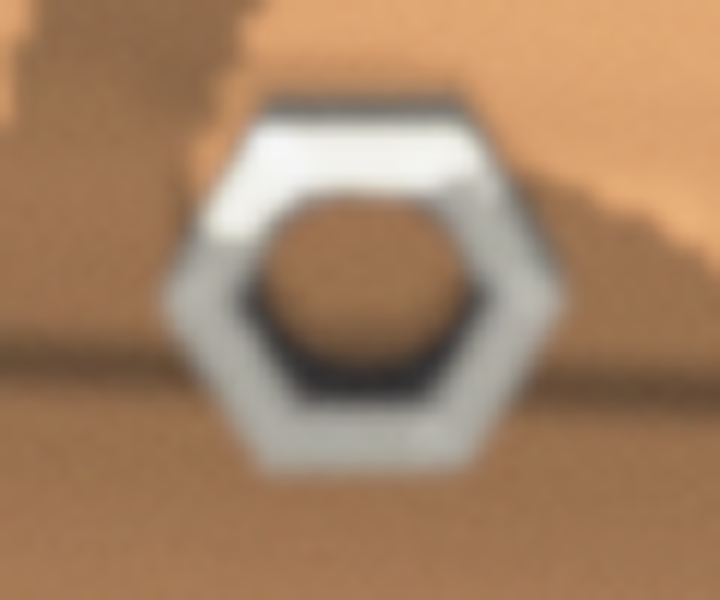

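```bash
python3 -c "
from h import *
goto(.5328,-.0832,.002,63.1)"
```

```text
shift [ 0.165  -0.0079  0.0026] turn [2.994e+01 9.000e-02 1.000e-02]
```

```bash
python3 -m handwheel '[1,0,0,0,0,0,0,1,0,0,0,0,0,0,1,0,0,0,0,0,0]'
python3 - <<'E'
from h import *
im,D,o=grab('wrist','w8');print(o['tool_pos'],ctrl.get_obs()['tool_pos'])
C=cloud('wrist',D,o)
P=C[170:230,240:310].reshape(-1,3);P=P[(P[:,2]>.011)&(P[:,2]<.022)]
r=cv2.minAreaRect((P[:,:2]*1000).astype(np.float32));print(len(P),P.mean(0),r)
goto(r[0][0]/1000,r[0][1]/1000,.002,63.1)
E
```

```text
t: 13.67
tool_pos: [0.5295, -0.0745, 0.1676]
tool_rot: [-0.045, 1.567, 0.042]
contact_force: [-0.4, 0.4, 1.2]
opening: 0.0854
[ 0.52951663 -0.07445281  0.16758262] [ 0.52961879 -0.07460636  0.16761515]
491 [ 0.5326025  -0.0830125   0.01526937] ((532.7638549804688, -82.80072784423828), (30.095827102661133, 33.24909591674805), 3.674832820892334)
shift [ 0.1656 -0.0081  0.0022] turn [30.07  0.2   0.04]
```

Both readings agree. I turn by 30°, descend and look.

```bash
python3 -m handwheel '[1,0.03,-0.008,0.002,7,0,0,1,0.06,-0.008,0.002,14,0,0,1,0.09,-0.008,0.002,21,0,0,1,0.11,-0.008,0.002,28,0,0,1,0.11,-0.008,0.002,30,0,0,1,0.11,-0.008,0.002,30,0,0,1,0.11,-0.008,0.002,30,0,0]' 40
python3 - <<'E'
from h import *
im,D,o=grab('wrist','w9');print(o['tool_pos'])
goto(.5327,-.083,.002,63.1)
E
```

```text
t: 14.3
tool_pos: [0.533, -0.0833, 0.0579]
tool_rot: [0.366, 1.536, -0.367]
contact_force: [-0.4, 0.9, -0.0]
opening: 0.0849
[ 0.53295304 -0.08332614  0.05787074]
shift [ 0.0566  0.0001 -0.0012] turn [ 0.08  0.29 -0.03]
```

View pics/w9.png

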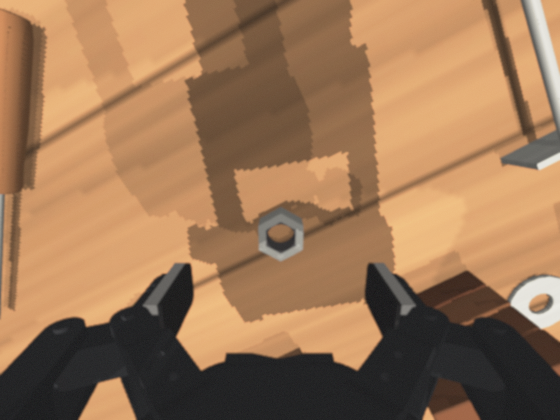

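The nut is centred between the fingers, with its flats facing them at (281,234).

```bash
python3 -m handwheel '[1,0.015,0,-0.001,0,0,0,1,0.03,0,-0.001,0,0,0,1,0.042,0,-0.001,0,0,0,1,0.05,0,-0.001,0,0,0,1,0.055,0,-0.001,0,0,0,1,0.055,0,-0.001,0,0,0,1,0.055,0,-0.001,0,0,0]' 40;python3 -m handwheel '[0,0,0,0,0,0,0,0,0,0,0,0,0,0,0,0,0,0,0,0,0,0,0,0,0,0,0,0,0,0,0,0,0,0,0,0,0,0,0,0,0,0,0,0,0,0,0,0,0]' 40; python3 -m handwheel '[0,-0.01,0,0,0,0,0,0,-0.03,0,0,0,0,0,0,-0.06,0,0,0,0,0,0,-0.09,0,0,0,0,0,0,-0.09,0,0,0,0,0,0,-0.09,0,0,0,0,0]'
python3 - <<'E'
from h import *
im,D,o=grab('wrist','w10');print(o['tool_pos'])
# tray
for n,f in(("scene","scene0"),("side","side0")):
    im,D,o=load(f);C=cloud(n,D,o)
    m=(abs(C[...,2]-.03)<.006)&(abs(C[...,0]-.49)<.12)&(abs(C[...,1]-.31)<.12)
    P=C[m];print(m.sum(),cv2.minAreaRect((P[:,:2]*1000).astype(np.float32)))
E
```

```text
t: 14.93
tool_pos: [0.5323, -0.0834, 0.0028]
tool_rot: [0.367, 1.536, -0.369]
contact_force: [-0.5, 0.6, 0.9]
opening: 0.0856
t: 15.52
tool_pos: [0.5326, -0.0835, 0.0032]
tool_rot: [0.368, 1.535, -0.369]
contact_force: [0.1, 0.1, 3.0]
opening: 0.0289
t: 16.02
tool_pos: [0.5334, -0.0837, 0.0954]
tool_rot: [0.367, 1.531, -0.369]
contact_force: [-0.4, 0.2, -1.5]
opening: 0.0289
[ 0.53341239 -0.08369315  0.09542805]
566 ((493.3548583984375, 301.1653747558594), (135.74209594726562, 130.37255859375), 5.91353178024292)
354 ((491.18988037109375, 297.80377197265625), (132.6999969482422, 136.16616821289062), 5.503092288970947)
```

View pics/w10.png

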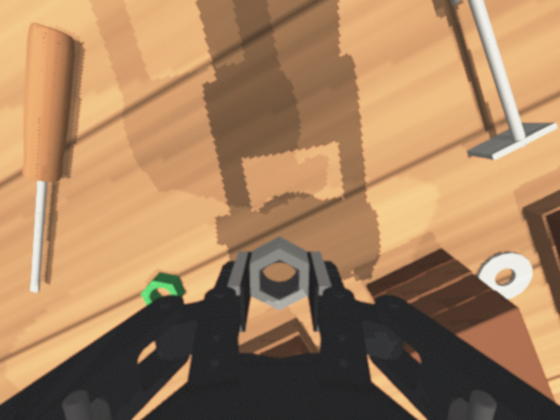

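```bash
python3 -c "
from h import *
goto(.492,.2995,.12,95.7)"
```

```text
shift [-0.0275  0.3232 -0.2088] turn [-32.61   0.25   0.06]
```

```bash
python3 -m handwheel '[0,-0.028,0.02,-0.012,-4,0,0,0,-0.028,0.05,-0.03,-8,0,0,0,-0.028,0.08,-0.05,-12,0,0,0,-0.028,0.11,-0.07,-16,0,0,0,-0.028,0.14,-0.09,-20,0,0,0,-0.028,0.17,-0.11,-24,0,0,0,-0.028,0.2,-0.13,-28,0,0,0,-0.028,0.23,-0.15,-32,0,0,0,-0.028,0.26,-0.17,-32.5,0,0,0,-0.028,0.29,-0.19,-32.5,0,0,0,-0.028,0.315,-0.204,-32.5,0,0,0,-0.028,0.323,-0.209,-32.5,0,0]'; python3 -m handwheel '[0,0,0,0,0,0,0,0,0,0,0,0,0,0,0,0,0,0,0,0,0]'
python3 - <<'E'
from h import *
im,D,o=grab('wrist','w11');print(o['tool_pos'],o['opening'])
goto(.492,.2995,.011,95.7)
C=cloud('wrist',D,o);m=(abs(C[...,2]-.03)<.005)&(abs(C[...,0]-.49)<.09)&(abs(C[...,1]-.3)<.09)
print(m.sum(),C[m].min(0),C[m].max(0))
E
```

```text
t: 17.07
tool_pos: [0.4896, 0.3023, 0.1178]
tool_rot: [-0.081, 1.57, 0.078]
contact_force: [0.2, -1.1, 0.0]
opening: 0.0286
t: 17.32
tool_pos: [0.4913, 0.298, 0.1188]
tool_rot: [-0.078, 1.568, 0.073]
contact_force: [-0.1, -0.5, 0.7]
opening: 0.0287
[0.49128047 0.29798192 0.11884597] 0.028702263891027372
shift [0.1082 0.0018 0.0005] turn [-0.21  0.09  0.15]
3601 [0.4208659  0.22906223 0.02500725] [0.56266566 0.37077352 0.03136376]
```

View pics/w11.png

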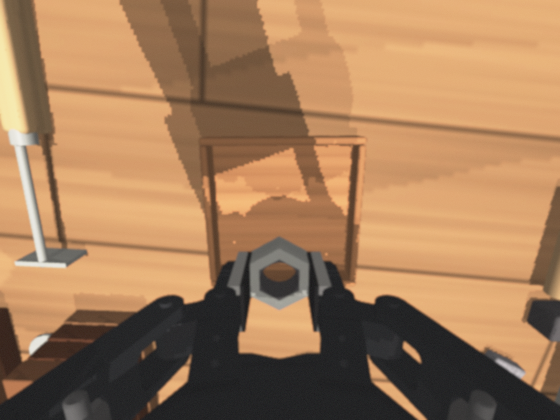

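The nut is still in the fingers. The tray extents give its centre at (0.4918, 0.2999), and the tray is aligned with the tool. I lower, release and rise.

```bash
python3 -m handwheel '[0,0.03,0.002,0,0,0,0,0,0.06,0.002,0,0,0,0,0,0.08,0.002,0,0,0,0,0,0.095,0.002,0,0,0,0,0,0.102,0.002,0,0,0,0,0,0.106,0.002,0,0,0,0,0,0.108,0.002,0,0,0,0,0,0.108,0.002,0,0,0,0,0,0.108,0.002,0,0,0,0]';python3 -m handwheel '[0.45,0,0,0,0,0,0,0.6,0,0,0,0,0,0,0.6,0,0,0,0,0,0,0.6,0,0,0,0,0,0,0.6,0,0,0,0,0,0]'; python3 -m handwheel '[0.6,-0.02,0,0,0,0,0,0.6,-0.05,0,0,0,0,0,0.6,-0.09,0,0,0,0,0,0.6,-0.13,0,0,0,0,0,0.6,-0.16,0,0,0,0,0,0.6,-0.16,0,0,0,0,0,0.6,-0.16,0,0,0,0,0,0.6,-0.16,0,0,0,0,0]'
python3 - <<'E'
from h import *
im,D,o=grab('wrist','w12');print(o['tool_pos'],o['opening'])
grab('scene','c12');im,D,o=grab('side','s12');C=cloud('side',D,o)
cv2.imwrite("pics/s12c.png",cv2.resize(im[120:360,140:460],None,fx=2.5,fy=2.5,interpolation=cv2.INTER_CUBIC))
E
```

```text
t: 18.12
tool_pos: [0.4928, 0.3015, 0.0132]
tool_rot: [-0.077, 1.564, 0.076]
contact_force: [-0.5, 1.1, 0.6]
opening: 0.0287
t: 18.53
tool_pos: [0.4919, 0.3014, 0.0122]
tool_rot: [-0.078, 1.566, 0.075]
contact_force: [-0.3, 0.6, 0.5]
opening: 0.0512
t: 19.2
tool_pos: [0.4909, 0.3014, 0.1713]
tool_rot: [-0.078, 1.567, 0.075]
contact_force: [-0.7, -0.0, -0.7]
opening: 0.0511
[0.49088349 0.30138546 0.17134267] 0.05114971191797206
```

View pics/w12.png

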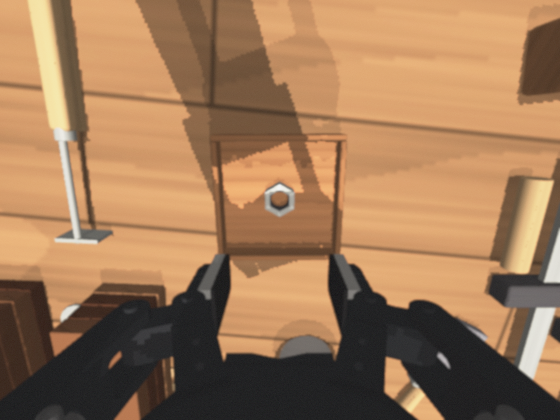

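View pics/s12c.png

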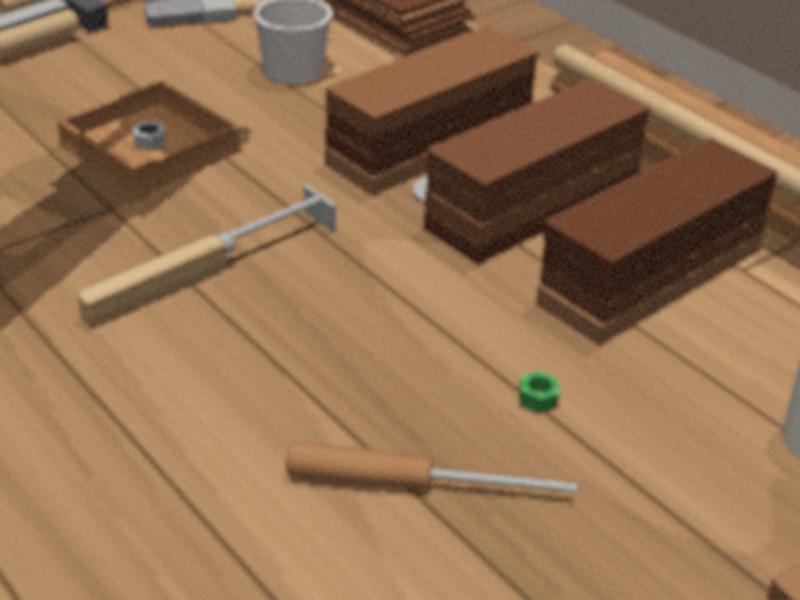

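The nut lies flat in the tray at wrist (280,199). The hook lies flat in front of the stacks, and the gripper is clear of everything.

```bash
python3 -m handwheel '[0.6,0,0,0,0,0,0,0.6,0,0,0,0,0,0,0.6,0,0,0,0,0,0]'; python3 -c "
from h import *
print(ctrl.finish_job())"
```

```text
t: 19.6
tool_pos: [0.4909, 0.3014, 0.1711]
tool_rot: [-0.078, 1.568, 0.075]
contact_force: [-0.5, 0.5, 0.7]
opening: 0.0511
the job is handed in; nothing more can be done
None
```

The nut is in the tray and I handed the job in at about 19.6 s of the 72 s allowed; the hand-in gave no verdict.

I picked up the hook and lowered its blade behind the steel nut in the gap on the robot's right. I dragged the nut to about 90 mm in front of the stacks and laid the hook flat on the open bench. Then I gripped the nut across two flats and released it in the tray.

- **Nut:** the last wrist and side pictures show it lying flat near the middle of the tray.
- **Hook:** it lies flat on the bench, with its grip point about 0.23 m in front of the stacks.
- **Gripper:** it stood clear of everything, 0.17 m above the bench, when I handed in.
- **Forces:** the readings I took after moves stayed below about 5 N.

One check disagreed. Early hand-picked pixel positions from the scene and side cameras differed by 8 to 15 mm. I settled the hook's position with the wrist camera and set the blade with margin behind the nut.

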